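# Call the helper and point out the wrong cup and its spare

### The arm

A 7-joint arm with a two-finger parallel gripper is mounted at the origin on the work surface. World frame = base frame: x ahead of the robot, y to its left, z up, the work surface at z = 0. Lengths are in m, angles in rad, forces in N, time in s.
With the tool pointing down it reaches from about 0.4 to 0.85 m from the base axis. Payload 10.4 kg.
Tool frame: the origin (TCP) lies midway between the tips of the shut fingers; the grasp point (between the pads) lies 19 mm behind it; y points along the fingers, x is the direction in which the jaws open and shut, and the axes are right-handed (so a half turn about y gives the same grasp; the last joint's range is limited). The gripper opens to 87 mm and grips with 3 to 60 N. Pads are 19 mm wide; open, the fingers measure 117 mm over their backs; the gripper's body (75 mm by 190 mm) begins 51 mm behind the grasp point.
Start: joints at [1.083, 0.332, -0.065, 1.46, 0.022, 1.35, -0.088], TCP at [0.28, -0.559, 0.223] pointing down, gripper open.
Joint ranges: [-2.6, 2.6], [-0.5, 2.12], [-1.47, 1.34], [0.16, 2.42], [-1.27, 4.41], [0.06, 2.06], [-2.6, 2.6]. Speed limits (rad/s): [2.22, 2.22, 2.79, 2.79, 3.14, 3.14, 3.14].

### API

Orientations are given as a unit quaternion [x, y, z, w].
In Python, from bench import * gives the robot as it stands.
- The arm moves only by the tool jog_arm, never from a script. Its argument "commands" is a list of rows, each an object with "translation": the shift along the world's x, y, z in mm, a list of three; "twist": the turn about the world's z in rad. A call has 1 to 20 rows; each row shifts and turns the commanded pose from where the row before left it; what a row does not reach is not made up. A row lasts 1/10 s, in which the tool goes at most 50 mm and 8.59 degrees, less where a joint would pass 70% of its speed; a pose out of reach is approached as far as the arm can. A call is refused whole if a number of a shift passes 50 or a number of a turn 0.15, either way. A call with a gripper value outside its range is refused whole. "grip" is the closure, from 0 (fully open) to 1 (shut), set as the call begins (left out, the last holds). The fingers move at their own pace and stop on an object; "grip_force" is the grip in N (left out, the last holds). Time passes only in rows, so rows that do not move let the fingers close. It gives the time, the measured TCP pose, the force and the opening at its end, in the units of the state.
- read_state(): the state, without advancing time (a new reading comes with each control period).
- camera(name): name is "side" or "top" or "wrist"; returns a dict with "img" (480x640x3 uint8, red, green, blue), "fx", "fy", "cx", "cy" (pixels), "cam_to_world" (4x4, takes a point from camera to world coordinates). Camera axes: x right, y down, z forward; pixel columns grow to the right and rows downward; lengths in m; the calibration is good to about 2 mm. A picture is of the moment at which its call begins. There is no depth.
- close_job(): hands the job in, once; it reports no verdict.
The state is a dict: "time": time; "joint_positions": joint angles; "joint_vel": joint speeds; "joint_torque": joint torques, N m; "ee_pos": TCP position; "eef_rot": TCP orientation; "ft_force": force on the tool from outside, world axes, zero at the start; "torque": the same for the moment, N m; "width": finger opening in m.
Only numpy, scipy, OpenCV 4.12 (cv2) and the standard library are available. Lean on these libraries where they do the work, as an engineer would, in place of code of your own. Each camera call takes 0.05 s, during which the arm holds its last target.

### The job

Press the call button all the way down to ring for the helper and let it come up again, then show her what to swap: point straight down at the one short cup in the cardboard tray, fingertips just above its rim (about 3 to 5 cm) and over its middle, and stay there for at least two seconds, then point in the same way for at least two seconds at the top of the stack of spare tall cups beside the tray (do not bring the fingers down over the stack of short ones). Only the button is touched: touch no cup and no stack, pick up nothing, and leave everything else where it stands.

Things in the scene. Friction and masses are not known exactly. Their poses are not given: they have to be found in the camera images.
- call (a joint): travel of the call button, m: 0 = up, 0.006 = fully down; a spring returns it, about 4 N is needed to push it fully down
- call_top (a point): centre of the top face of the button's cap, a white disc 36 mm across (22 mm above the table when up) on a round grey housing 52 mm across fixed on the table by itself, on the robot's left of the tray; it is pressed straight down
- tray: brown cardboard tray fixed to the table, 196 mm (x) by 284 mm (y), walls 35 mm high and corners 65 mm high, floor 5 mm thick, low ribs between 2 by 3 cells at 86 mm pitch, one open paper cup standing in each; origin: centre of the underside
- short_cup: the one short white paper cup in the tray, standing in any of its six cells: 58 mm high, 58 mm across at the rim, 42 mm at the foot (the other five are taller and wider); origin: centre of its underside, z up
- short_cup_rim (a point): centre of the short cup's open mouth, at rim height (63 mm above the table)
- tall_stack: stack of four nested spare tall cups standing upside down on the table, on the robot's right of the tray: 124 mm high, 74 mm across at the bottom, 52 mm at the flat top; it is at either of two places, the stack of short cups being at the other; origin: centre of its underside, z up
- tall_stack_top (a point): centre of the flat top of the stack of tall cups, 124 mm above the table
- short_stack: stack of four nested short cups, upside down, to be left alone: 94 mm high, 58 mm across at the bottom, 42 mm at the top; origin: centre of its underside
- tall_cup1: an open white tall paper cup in the tray, 88 mm high (rim 93 mm above the table), 74 mm across at the rim, 52 mm at the foot; origin: centre of its underside
- tall_cup2: an open white tall paper cup in the tray, 88 mm high (rim 93 mm above the table), 74 mm across at the rim, 52 mm at the foot; origin: centre of its underside
- tall_cup3: an open white tall paper cup in the tray, 88 mm high (rim 93 mm above the table), 74 mm across at the rim, 52 mm at the foot; origin: centre of its underside
- tall_cup4: an open white tall paper cup in the tray, 88 mm high (rim 93 mm above the table), 74 mm across at the rim, 52 mm at the foot; origin: centre of its underside
- tall_cup5: an open white tall paper cup in the tray, 88 mm high (rim 93 mm above the table), 74 mm across at the rim, 52 mm at the foot; origin: centre of its underside
- nozzle: blue and black hose spray gun lying on the table beyond the tray, about 170 by 130 mm, 50 mm high; origin on the table below its barrel
- coupling: brass hose ring, 32 mm across, 30 mm high, on the table at the near right; origin: centre of its underside
- jug: clear plastic measuring mug with a handle, 84 mm across, 95 mm high, at the far left; origin: centre of its underside
- bottle: red bottle, 64 mm across, 190 mm high, at the far right; origin: centre of its underside
- tape: flat grey roll, 80 mm across, 24 mm high, at the near left; origin: centre of its underside
Mind the look-alikes: they are no part of the job. Leave any orange look-alike of the tall_stack alone.

How it is judged:
On the way, in this order (a step that is already met when the one before it is completed fails the run):
1. the call button is pressed fully down (at least 5 mm) (value of joint call above 0.005 m), for 0.05 s.
2. pointing at the short cup for 1.5 s, the button up: grasp point within 25 mm sideways of the middle of the rim and 20 to 100 mm above it (fingertips from just above to 8 cm) (horizontal distance between the grasp point and short_cup_rim below 0.025 m and z of the grasp point in the frame of short_cup_rim between 0.02 and 0.1 m and value of joint call below 0.002 m), for 1.5 s.
3. pointing at the stack of tall cups for 1.5 s: grasp point within 25 mm sideways of the middle of its top and 20 to 100 mm above it (horizontal distance between the grasp point and tall_stack_top below 0.025 m and z of the grasp point in the frame of tall_stack_top between 0.02 and 0.1 m), for 1.5 s.
At the end, for the whole second after the job is handed in: the button is up again (within 2 mm); every cup and both stacks stand upright and at rest within 10 mm of where they were, and the other things within 20 mm (value of joint call below 0.002 m and distance of each of short_cup, tall_cup1, tall_cup2, tall_cup3, tall_cup4, tall_cup5, tall_stack, short_stack from where it was at the start of the episode below 0.01 m and angle between each of short_cup, tall_cup1, tall_cup2, tall_cup3, tall_cup4, tall_cup5, tall_stack, short_stack's own z axis and vertical below 0.1 rad and linear speed of each of short_cup, tall_cup1, tall_cup2, tall_cup3, tall_cup4, tall_cup5, tall_stack, short_stack below 0.02 m/s and distance of each of nozzle, coupling, jug, bottle, tape from where it was at the start of the episode below 0.02 m); the robot touches nothing.
It fails at once if a cup or a stack of cups is touched by the robot (more than 0.5 N) (contact force between any of the fingers, the arm and short_cup above 0.5 N or contact force between any of the fingers, the arm and tall_cup1 above 0.5 N or contact force between any of the fingers, the arm and tall_cup2 above 0.5 N or contact force between any of the fingers, the arm and tall_cup3 above 0.5 N or contact force between any of the fingers, the arm and tall_cup4 above 0.5 N or contact force between any of the fingers, the arm and tall_cup5 above 0.5 N or contact force between any of the fingers, the arm and tall_stack above 0.5 N or contact force between any of the fingers, the arm and short_stack above 0.5 N).
It fails at once if a cup or a stack is lifted, shifted or tipped (distance of any of short_cup, tall_cup1, tall_cup2, tall_cup3, tall_cup4, tall_cup5, tall_stack, short_stack from where it was at the start of the episode above 0.01 m or angle between any of short_cup, tall_cup1, tall_cup2, tall_cup3, tall_cup4, tall_cup5, tall_stack, short_stack's own z axis and vertical above 0.15 rad).
It fails at once if a bystander on the table is shifted or lifted by more than 20 mm (distance of any of nozzle, coupling, jug, bottle, tape from where it was at the start of the episode above 0.02 m).
It fails at once if pointing at the stack of short cups instead: grasp point within 20 mm of its middle and less than 46 mm above its top (horizontal distance between the grasp point and short_stack below 0.02 m and height (world z) of the grasp point below 0.14 m).
It also fails if it takes over 54 s, if anything falls off the work surface, if the arm or the gripper's body presses on something with over 40 N, if the wrist force passes 120 N, or if a joint passes its speed limit or range.

## Working session

There is one attempt and no reset: what is moved stays moved. The work goes in short steps, Python scripts to look and compute and a tool call to move; the robot and the scene stay as the last step left them, time stands still between calls to the robot, and variables do not carry over. Pictures are saved under pics/ and viewed, and the job is handed in when it is done.

Besides the shell and the picture viewer there is one more tool, called after "Call:" as a command line: name --argument value ..., lists and objects as JSON in quotes. jog_arm: Moves the arm, as the interface text tells. Its arguments: {"type":"object","properties":{"commands":{"type":"array"},"grip":{"type":"number"},"grip_force":{"type":"number"}},"required":["commands"]}

```bash
mkdir -p pics; python3 - <<'E'
from bench import *
import cv2,numpy as np,pickle
s=read_state();print({k:np.round(v,3) for k,v in s.items()})
for n in("top","side","wrist"):
    c=camera(n);cv2.imwrite(f"pics/{n}0.png",c["img"][:,:,::-1]);pickle.dump(c,open(f"pics/{n}0.pkl","wb"))
    print(n,c["fx"],c["fy"],c["cx"],c["cy"],np.round(c["cam_to_world"],3).tolist())
E
```

```text
{'time': np.float64(0.0), 'joint_positions': array([ 1.083,  0.333, -0.065,  1.461,  0.022,  1.35 , -0.088]), 'joint_vel': array([-0.001,  0.001, -0.002,  0.   , -0.002,  0.001,  0.   ]), 'joint_torque': array([-1.0000e-03, -6.2325e+01,  2.4000e-02, -3.8989e+01, -6.2000e-02,
        4.0000e-02,  0.0000e+00]), 'ee_pos': array([ 0.28 , -0.558,  0.222]), 'eef_rot': array([-0.601,  0.372, -0.371,  0.602]), 'ft_force': array([-1.031,  0.089, -0.164]), 'torque': array([ 0.021,  0.064, -0.001]), 'width': np.float64(0.087)}
top 602.0163699521048 602.0163699521048 324.8180168339234 231.19387523019608 [[-0.003, -0.997, 0.073, 0.483], [-1.0, 0.004, 0.009, 0.017], [-0.009, -0.073, -0.997, 1.367], [0.0, 0.0, 0.0, 1.0]]
side 507.21475701333213 507.21475701333213 321.0990417465291 235.77978234273482 [[0.999, -0.042, 0.029, 0.533], [-0.047, -0.567, 0.823, -1.044], [-0.018, -0.823, -0.568, 0.826], [0.0, 0.0, 0.0, 1.0]]
wrist 409.83092420727985 409.83092420727985 320.80777099752714 239.168998566584 [[0.448, -0.867, -0.219, 0.339], [-0.894, -0.435, -0.108, -0.529], [-0.001, 0.244, -0.97, 0.383], [0.0, 0.0, 0.0, 1.0]]
```

View pics/top0.png

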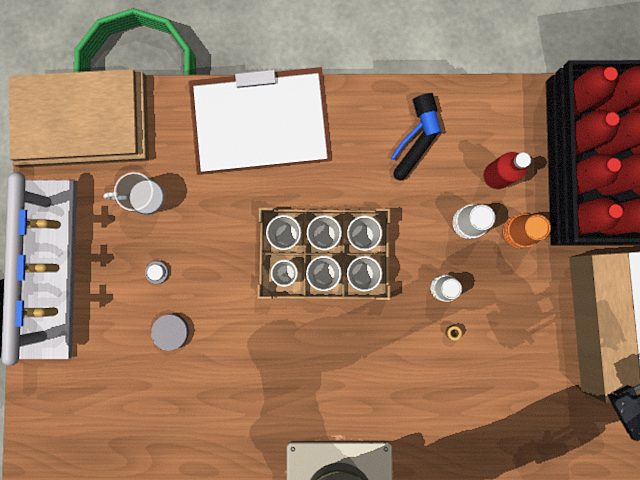

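View pics/side0.png

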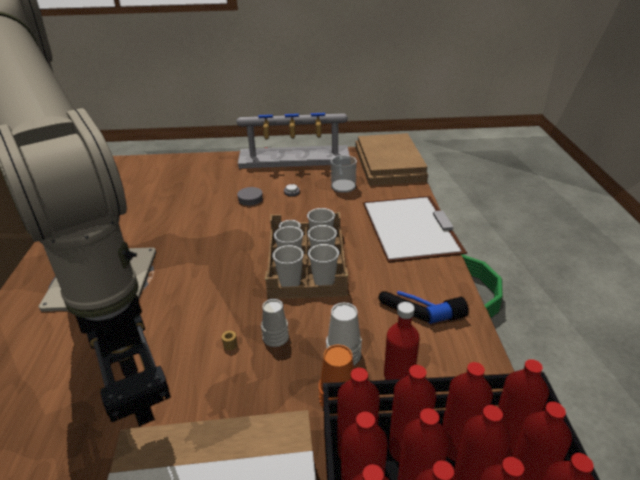

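The top view shows the button's white cap at (155,271), with the grey tape roll (169,331) and the jug (139,193) near it. There are six cups in the tray, and the smallest mouth is at (284,273). The white stacks are at (481,217), larger, and (449,288), smaller. The orange look-alike is at (535,228). I'll measure these and check a close crop.

```bash
cat > h.py <<'E'
import cv2,numpy as np,pickle
def ray(c,u,v,z):
    T=np.array(c["cam_to_world"]);d=T[:3,:3]@[(u-c["cx"])/c["fx"],(v-c["cy"])/c["fy"],1];o=T[:3,3]
    return o+d*(z-o[2])/d[2]
def proj(c,p):
    T=np.linalg.inv(c["cam_to_world"]);q=T[:3,:3]@p+T[:3,3];return q[0]/q[2]*c["fx"]+c["cx"],q[1]/q[2]*c["fy"]+c["cy"]
E
python3 - <<'E'
from h import *
c=pickle.load(open("pics/top0.pkl","rb"));s=pickle.load(open("pics/side0.pkl","rb"))
im=c["img"];hsv=cv2.cvtColor(im,cv2.COLOR_RGB2HSV)
m=((hsv[...,2]>195)&(hsv[...,1]<40)).astype(np.uint8)
for name,(x,y,r,z,ex) in dict(btn=(155,271,18,.022,36),cup=(284,273,19,.063,58),tall=(481,217,24,.124,52),short=(449,288,20,.094,42),t1=(283,233,21,.093,74),t2=(324,233,21,.093,74),t3=(364,233,21,.093,74),t4=(324,273,21,.093,74),t5=(364,273,21,.093,74)).items():
    sub=m[y-r:y+r,x-r:x+r]
    n,l,st,ce=cv2.connectedComponentsWithStats(sub)
    k=1+np.argmax(st[1:,4]);pts=np.argwhere(l==k)[:,::-1].astype(np.float32)
    (u,v),R=cv2.minEnclosingCircle(pts);u+=x-r;v+=y-r
    p=ray(c,u,v,z);d=np.linalg.norm(ray(c,u+R,v,z)-ray(c,u-R,v,z))*1000
    print(name,round(u,1),round(v,1),"p",p.round(4),"diam",round(d,1),"exp",ex,"side px",np.round(proj(s,p),0))
a=cv2.resize(im[195:310,250:400],None,fx=3.2,fy=3.2)
b=cv2.resize(im[190:345,420:560],(333,368));d=cv2.resize(s["img"][180:360,230:370],(286,368))
out=np.hstack([a[:368],b])[:,:800];cv2.imwrite("pics/crop0.png",out[:,:,::-1])
big=s["img"][170:380,200:400];cv2.imwrite("pics/crops.png",cv2.resize(big,None,fx=2.8,fy=2.8)[:,:,::-1])
E
```

```text
btn 154.5 272.0 p [0.491  0.4105 0.022 ] diam 34.2 exp 36 side px [292. 186.]
cup 283.6 272.8 p [0.4883 0.1186 0.063 ] diam 57.4 exp 58 side px [290. 225.]
tall 481.5 217.2 p [ 0.6016 -0.2957  0.124 ] diam 52.2 exp 52 side px [344. 311.]
short 450.8 288.6 p [ 0.454  -0.2356  0.094 ] diam 41.7 exp 42 side px [272. 305.]
t1 283.0 232.1 p [0.5743 0.1177 0.093 ] diam 73.8 exp 74 side px [321. 215.]
t2 323.5 232.3 p [0.5735 0.0317 0.093 ] diam 73.7 exp 74 side px [322. 233.]
t3 364.1 232.8 p [ 0.5722 -0.0544  0.093 ] diam 73.4 exp 74 side px [323. 253.]
t4 323.2 273.0 p [0.4874 0.0325 0.093 ] diam 73.4 exp 74 side px [289. 234.]
t5 364.0 273.3 p [ 0.4865 -0.0536  0.093 ] diam 74.2 exp 74 side px [288. 254.]
```

View pics/crop0.png

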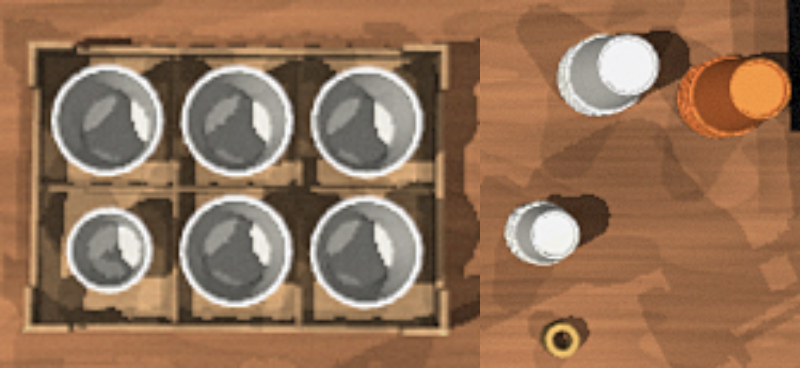

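View pics/wrist0.png

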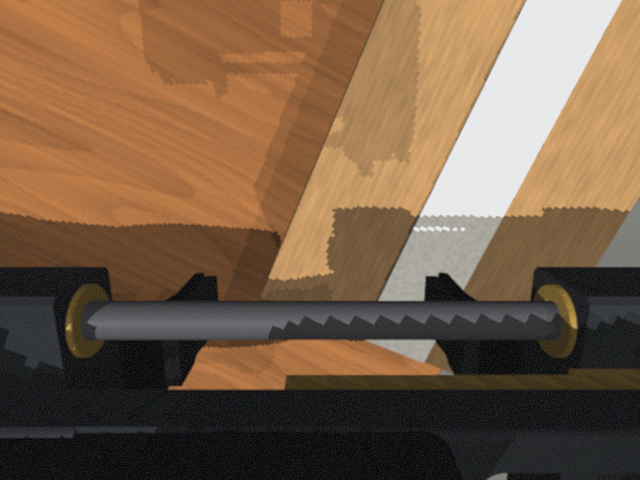

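Measured sizes match the ones given: cup rim 57.4 mm, stack tops 52.2 and 41.7 mm, and 86 mm pitch in the tray. The crop confirms the lower left cell holds the short cup, the upper white stack is the tall one, and the orange one is the decoy. I'll shut the fingers and travel high.

Call:
jog_arm --commands '[{"translation": [0, 0, 40], "twist": 0}, {"translation": [0, 0, 40], "twist": 0}, {"translation": [20, 34, 0], "twist": 0.07}, {"translation": [20, 34, 0], "twist": 0.07}, {"translation": [20, 34, 0], "twist": 0.07}, {"translation": [20, 34, 0], "twist": 0.07}, {"translation": [20, 34, 0], "twist": 0.07}, {"translation": [20, 34, 0], "twist": 0.07}, {"translation": [20, 34, 0], "twist": 0.07}, {"translation": [20, 34, 0], "twist": 0.07}, {"translation": [20, 34, 0], "twist": 0.07}, {"translation": [20, 34, 0], "twist": 0.07}, {"translation": [20, 34, 0], "twist": 0.07}, {"translation": [20, 34, 0], "twist": 0.07}]' --grip 1 --grip_force 10

```text
time: 1.55
ee_pos: [0.5206, -0.1493, 0.3025]
eef_rot: [0.701, -0.093, 0.093, -0.701]
ft_force: [0.3, -0.8, 0.3]
width: 0.0001
```

Call:
jog_arm --commands '[{"translation": [-2, 35, 0], "twist": 0.06}, {"translation": [-2, 35, 0], "twist": 0.06}, {"translation": [-2, 35, 0], "twist": 0.06}, {"translation": [-2, 35, 0], "twist": 0.06}, {"translation": [-2, 35, 0], "twist": 0.06}, {"translation": [-2, 35, 0], "twist": 0.06}, {"translation": [-2, 35, 0], "twist": 0.06}, {"translation": [-2, 35, 0], "twist": 0.06}, {"translation": [-2, 35, 0], "twist": 0.06}, {"translation": [-2, 35, 0], "twist": 0.06}, {"translation": [-2, 35, 0], "twist": 0.06}, {"translation": [-2, 35, 0], "twist": 0.06}, {"translation": [-2, 35, 0], "twist": 0.06}, {"translation": [-2, 35, 0], "twist": 0.06}, {"translation": [-2, 35, 0], "twist": 0.06}, {"translation": [-2, 35, 0], "twist": 0.06}, {"translation": [0, 0, 0], "twist": 0}, {"translation": [0, 0, 0], "twist": 0}]'

```text
time: 3.35
ee_pos: [0.4872, 0.4098, 0.3022]
eef_rot: [0.665, 0.241, -0.241, -0.665]
ft_force: [1.3, -0.6, -0.0]
width: 0.0005
```

Call:
jog_arm --commands '[{"translation": [4, 1, -30], "twist": 0}, {"translation": [0, 0, -40], "twist": 0}, {"translation": [0, 0, -40], "twist": 0}, {"translation": [0, 0, -40], "twist": 0}, {"translation": [0, 0, -40], "twist": 0}, {"translation": [0, 0, -30], "twist": 0}, {"translation": [0, 0, -10], "twist": 0}, {"translation": [0, 0, 0], "twist": 0}, {"translation": [0, 0, 0], "twist": 0}]'

```text
time: 4.25
ee_pos: [0.4931, 0.4105, 0.0745]
eef_rot: [-0.665, -0.241, 0.239, 0.665]
ft_force: [0.2, -0.8, 0.5]
width: 0.0004
```

```bash
python3 - <<'E'
from h import *
from bench import *
a=camera("side");b=camera("wrist");c=camera("top")
o=np.hstack([cv2.resize(a["img"][130:230,230:350],(360,300)),cv2.resize(b["img"],(400,300))])
cv2.imwrite("pics/b1.png",o[:,:,::-1])
print(np.round(read_state()["ee_pos"],4),proj(a,np.array([.491,.4105,.022])),proj(a,read_state()["ee_pos"]))
E
```

```text
[0.493  0.4109 0.0745] (np.float64(291.5134411045295), np.float64(186.45244316782973)) (np.float64(291.2874022525574), np.float64(171.97219767199226))
```

View pics/b1.png

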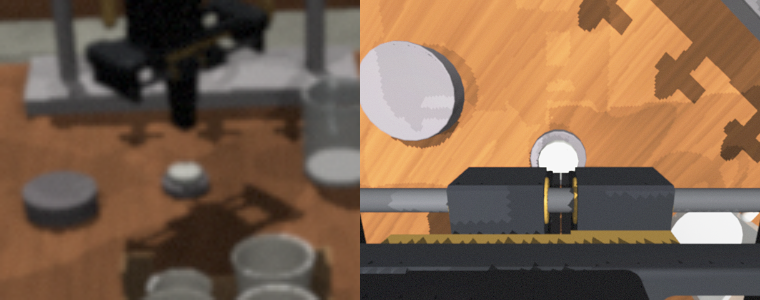

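The fingers are straight above the button in the side crop: tip at (183,125), cap at (185,172). Now I'll press slowly.

Call:
jog_arm --commands '[{"translation": [-1, 0, -20], "twist": 0}, {"translation": [-1, 0, -20], "twist": 0}, {"translation": [0, 0, -8], "twist": 0}, {"translation": [0, 0, 0], "twist": 0}, {"translation": [0, 0, -4], "twist": 0}, {"translation": [0, 0, -3], "twist": 0}, {"translation": [0, 0, -2], "twist": 0}, {"translation": [0, 0, 0], "twist": 0}, {"translation": [0, 0, 0], "twist": 0}]'

```text
time: 5.3
ee_pos: [0.4908, 0.4111, 0.0165]
eef_rot: [-0.665, -0.241, 0.24, 0.665]
ft_force: [1.7, 1.0, 6.0]
width: 0.0007
```

Call:
jog_arm --commands '[{"translation": [0, 0, -1], "twist": 0}, {"translation": [0, 0, -1], "twist": 0}, {"translation": [0, 0, 0], "twist": 0}, {"translation": [0, 0, 0], "twist": 0}]'

```text
time: 5.7
ee_pos: [0.4909, 0.4111, 0.0162]
eef_rot: [-0.665, -0.241, 0.24, 0.665]
ft_force: [-4.5, -4.3, 21.4]
width: 0.0005
```

The tool stopped at 16 mm height and the force rose to 21 N, so the button is fully down. I'll release it and move high over the short cup.

Call:
jog_arm --commands '[{"translation": [0, 0, 10], "twist": 0}, {"translation": [0, 0, 30], "twist": 0}, {"translation": [0, 0, 40], "twist": 0}, {"translation": [0, 0, 40], "twist": 0}, {"translation": [0, 0, 40], "twist": 0}, {"translation": [0, 0, 30], "twist": 0}, {"translation": [0, -36, 0], "twist": -0.05}, {"translation": [0, -36, 0], "twist": -0.05}, {"translation": [0, -36, 0], "twist": -0.05}, {"translation": [0, -37, 0], "twist": -0.05}, {"translation": [-1, -37, 0], "twist": -0.05}, {"translation": [-1, -37, 0], "twist": -0.05}, {"translation": [-1, -37, 0], "twist": -0.05}, {"translation": [0, -37, 0], "twist": -0.05}, {"translation": [0, 0, 0], "twist": 0}, {"translation": [0, 0, 0], "twist": 0}]'

```text
time: 7.3
ee_pos: [0.487, 0.1166, 0.2036]
eef_rot: [0.7, 0.103, -0.103, -0.699]
ft_force: [-0.2, 0.6, 0.4]
width: 0.0003
```

```bash
python3 - <<'E'
from h import *
from bench import *
a=camera("side");b=camera("wrist")
o=np.hstack([cv2.resize(a["img"][150:270,230:374],(360,300)),cv2.resize(b["img"],(400,300))])
cv2.imwrite("pics/c1.png",o[:,:,::-1])
cv2.imwrite("pics/c2.png",cv2.resize(np.hstack([pickle.load(open("pics/side0.pkl","rb"))["img"][175:205,275:310],a["img"][175:205,275:310]]),None,fx=10,fy=10)[:,:,::-1])
E
```

```text
(no output)
```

View pics/c1.png

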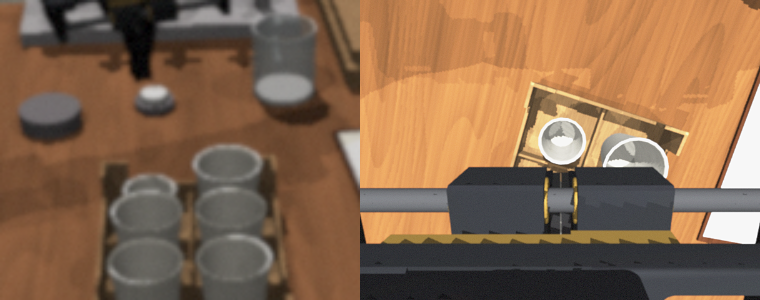

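View pics/c2.png

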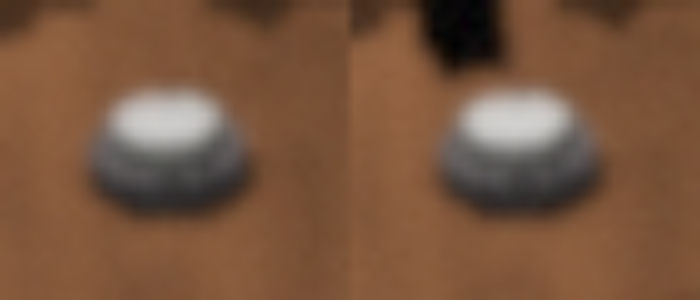

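The button is up and looks the same as before the press. The short cup is under the fingers in the wrist view. I'll descend to about 42 mm above its rim and hold.

Call:
jog_arm --commands '[{"translation": [1, 2, -30], "twist": 0}, {"translation": [0, 0, -30], "twist": 0}, {"translation": [0, 0, -25], "twist": 0}, {"translation": [0, 0, -13], "twist": 0}, {"translation": [0, 0, 0], "twist": 0}, {"translation": [0, 0, 0], "twist": 0}, {"translation": [0, 0, 0], "twist": 0}, {"translation": [0, 0, 0], "twist": 0}]'

```text
time: 8.2
ee_pos: [0.4889, 0.1195, 0.1067]
eef_rot: [0.7, 0.104, -0.103, -0.699]
ft_force: [-0.2, -0.6, -0.3]
width: 0.0006
```

Call:
jog_arm --commands '[{"translation": [0, 0, 0], "twist": 0}, {"translation": [0, 0, 0], "twist": 0}, {"translation": [0, 0, 0], "twist": 0}, {"translation": [0, 0, 0], "twist": 0}, {"translation": [0, 0, 0], "twist": 0}, {"translation": [0, 0, 0], "twist": 0}, {"translation": [0, 0, 0], "twist": 0}, {"translation": [0, 0, 0], "twist": 0}, {"translation": [0, 0, 0], "twist": 0}, {"translation": [0, 0, 0], "twist": 0}, {"translation": [0, 0, 0], "twist": 0}, {"translation": [0, 0, 0], "twist": 0}, {"translation": [0, 0, 0], "twist": 0}, {"translation": [0, 0, 0], "twist": 0}, {"translation": [0, 0, 0], "twist": 0}, {"translation": [0, 0, 0], "twist": 0}, {"translation": [0, 0, 0], "twist": 0}, {"translation": [0, 0, 0], "twist": 0}, {"translation": [0, 0, 0], "twist": 0}, {"translation": [0, 0, 0], "twist": 0}]'

```text
time: 10.2
ee_pos: [0.4882, 0.1193, 0.1056]
eef_rot: [-0.699, -0.104, 0.104, 0.699]
ft_force: [-0.7, 0.3, -0.4]
width: 0.0007
```

```bash
python3 - <<'E'
from h import *
from bench import *
a=camera("side");b=camera("wrist")
o=np.hstack([cv2.resize(a["img"][150:270,230:374],(360,300)),cv2.resize(b["img"],(400,300))])
cv2.imwrite("pics/d1.png",o[:,:,::-1])
print(read_state()["ee_pos"])
E
```

```text
[0.48817691 0.11927723 0.10556461]
```

View pics/d1.png

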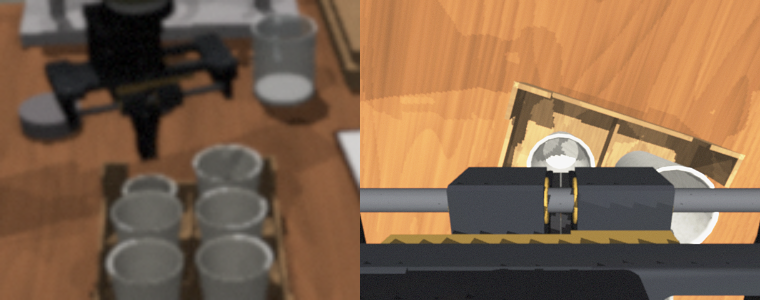

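The fingertips are straight above the short cup, 43 mm over its rim, and held there for over 2 s. Next I'll go up and over to the tall stack.

Call:
jog_arm --commands '[{"translation": [0, 0, 30], "twist": 0}, {"translation": [0, 0, 40], "twist": 0}, {"translation": [0, 0, 40], "twist": 0}, {"translation": [0, 0, 40], "twist": 0}, {"translation": [9, -35, 0], "twist": -0.06}, {"translation": [9, -35, 0], "twist": -0.06}, {"translation": [9, -35, 0], "twist": -0.06}, {"translation": [9, -35, 0], "twist": -0.06}, {"translation": [9, -35, 0], "twist": -0.06}, {"translation": [9, -35, 0], "twist": -0.06}, {"translation": [9, -35, 0], "twist": -0.06}, {"translation": [10, -34, 0], "twist": -0.06}, {"translation": [10, -34, 0], "twist": -0.06}, {"translation": [10, -34, 0], "twist": -0.06}, {"translation": [10, -34, 0], "twist": -0.06}, {"translation": [10, -34, 0], "twist": -0.06}, {"translation": [0, 0, 0], "twist": 0}, {"translation": [0, 0, 0], "twist": 0}]'

```text
time: 12.1
ee_pos: [0.6011, -0.2962, 0.2548]
eef_rot: [-0.691, 0.15, -0.149, 0.691]
ft_force: [0.2, 0.6, -0.5]
width: 0.0003
```

```bash
python3 - <<'E'
from h import *
from bench import *
a=camera("side");b=camera("wrist")
o=np.hstack([cv2.resize(a["img"][200:400,200:440],(360,300)),cv2.resize(b["img"],(400,300))])
cv2.imwrite("pics/e1.png",o[:,:,::-1])
print(read_state()["ee_pos"])
E
```

```text
[ 0.60139128 -0.29439216  0.25558692]
```

View pics/e1.png

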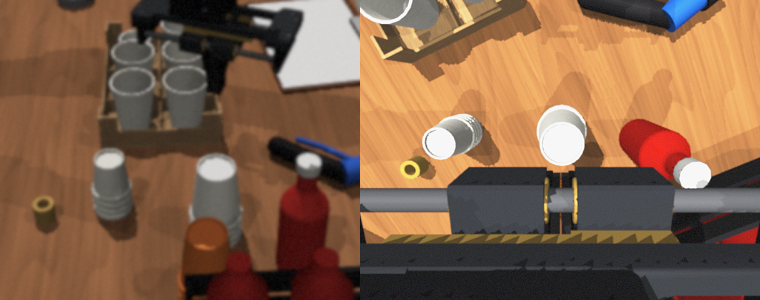

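The stack's white top (562,143) is centred under the fingers in the wrist view. The bottle (190 mm) stays under the gripper body, which will be at about 0.237 m. I'll descend to about 43 mm above the stack top and hold.

Call:
jog_arm --commands '[{"translation": [0, 0, -30], "twist": 0}, {"translation": [0, 0, -30], "twist": 0}, {"translation": [0, 0, -20], "twist": 0}, {"translation": [0, 0, -8], "twist": 0}, {"translation": [0, 0, 0], "twist": 0}, {"translation": [0, 0, 0], "twist": 0}, {"translation": [0, 0, 0], "twist": 0}, {"translation": [0, 0, 0], "twist": 0}]'

```text
time: 13.0
ee_pos: [0.6017, -0.2958, 0.1688]
eef_rot: [0.691, -0.149, 0.15, -0.691]
ft_force: [-0.4, -0.4, 0.4]
width: 0.0004
```

Call:
jog_arm --commands '[{"translation": [0, 0, 0], "twist": 0}, {"translation": [0, 0, 0], "twist": 0}, {"translation": [0, 0, 0], "twist": 0}, {"translation": [0, 0, 0], "twist": 0}, {"translation": [0, 0, 0], "twist": 0}, {"translation": [0, 0, 0], "twist": 0}, {"translation": [0, 0, 0], "twist": 0}, {"translation": [0, 0, 0], "twist": 0}, {"translation": [0, 0, 0], "twist": 0}, {"translation": [0, 0, 0], "twist": 0}, {"translation": [0, 0, 0], "twist": 0}, {"translation": [0, 0, 0], "twist": 0}, {"translation": [0, 0, 0], "twist": 0}, {"translation": [0, 0, 0], "twist": 0}, {"translation": [0, 0, 0], "twist": 0}, {"translation": [0, 0, 0], "twist": 0}, {"translation": [0, 0, 0], "twist": 0}, {"translation": [0, 0, 0], "twist": 0}, {"translation": [0, 0, 0], "twist": 0}, {"translation": [0, 0, 0], "twist": 0}]'

```text
time: 15.0
ee_pos: [0.6012, -0.2957, 0.1676]
eef_rot: [-0.691, 0.149, -0.149, 0.691]
ft_force: [0.3, 0.5, -0.1]
width: 0.0003
```

```bash
python3 - <<'E'
from h import *
from bench import *
a=camera("side");b=camera("wrist")
o=np.hstack([cv2.resize(a["img"][200:400,200:440],(360,300)),cv2.resize(b["img"],(400,300))])
cv2.imwrite("pics/f1.png",o[:,:,::-1])
print(read_state()["ee_pos"])
E
```

```text
[ 0.60117759 -0.29567409  0.16755381]
```

View pics/f1.png

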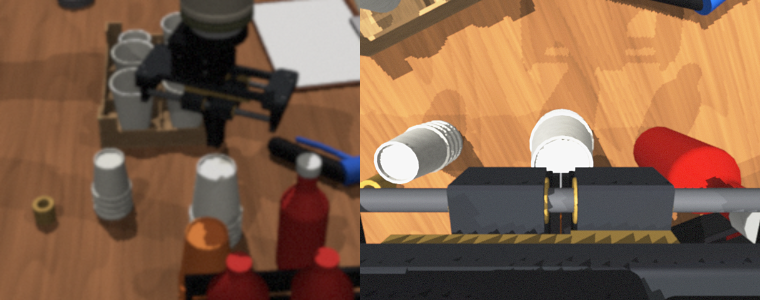

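The fingertip (215,145 in the side crop) is straight above the stack top (215,165), and nothing has moved. The hold was over 2 s. I'll rise clear, check the scene and hand in.

Call:
jog_arm --commands '[{"translation": [0, 0, 30], "twist": 0}, {"translation": [0, 0, 40], "twist": 0}, {"translation": [0, 0, 40], "twist": 0}, {"translation": [0, 0, 0], "twist": 0}, {"translation": [0, 0, 0], "twist": 0}, {"translation": [0, 0, 0], "twist": 0}]'

```text
time: 15.7
ee_pos: [0.6007, -0.2956, 0.2762]
eef_rot: [-0.691, 0.15, -0.149, 0.691]
ft_force: [0.1, 0.5, -0.5]
width: 0.0006
```

```bash
python3 - <<'E'
from h import *
from bench import *
a=camera("side");s=pickle.load(open("pics/side0.pkl","rb"))
for n,(x0,x1,y0,y1) in dict(button=(280,305,180,197),shortstack=(258,292,298,350),tallstack=(328,362,304,345),cups=(272,300,218,240),bottle=(385,420,304,370),coupling=(220,240,330,352)).items():
    print(n,np.abs(a["img"][y0:y1,x0:x1].astype(int)-s["img"][y0:y1,x0:x1]).mean().round(2))
st=read_state();print(st["time"],st["ee_pos"],st["ft_force"]);close_job()
E
```

```text
button 20.31
shortstack 12.98
tallstack 5.26
cups 7.77
bottle 5.17
coupling 3.48
15.75 [ 0.60062552 -0.29559586  0.27599077] [-0.03087598 -0.11614838  0.03587142]
the job is handed in; nothing more can be done
```

The job is handed in at about 15.8 s, but my last check of the button did not come back clean.

- **Button:** I pressed it with the shut fingers. The tool stopped at a height of 16 mm and the force rose to 21 N, so it was fully down. After release, the side picture showed the cap looking the same as before the press.
- **Short cup:** I pointed at the near-left cup in the tray for more than 2 s. By the camera measurement, the fingertips were about 43 mm above its rim and within 1 mm of its middle.
- **Tall stack:** I pointed at the far white stack for more than 2 s. The fingertips were about 44 mm above its top and within 1 mm of its middle. I then rose to 0.276 m; the wrist force was about 0 N.

**Last check:** I compared the final side picture with the first one, as average brightness difference per area on a 0–255 scale. Bottle, coupling, tall stack and cups differed little (3 to 8), but the short stack differed by 13 and the button by 20. I think that comes from the arm's changed shadow or from the arm blocking the view. The script handed the job in before I could view that picture, so this is not confirmed. The earlier pictures showed the button up and the stacks unmoved, and the fingers did not go near either the button or the short stack after that.

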